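# Drop a spoiled test tile through the scrap bin's spring flap

## Robot

A 7-joint arm with a two-finger parallel gripper is mounted at the origin on the work surface. World frame = base frame: x ahead of the robot, y to its left, z up, the work surface at z = 0. Lengths are in m, angles in rad, forces in N, time in s.
With the tool pointing down it reaches from about 0.425 to 0.95 m from the base axis. Payload 16.7 kg.
Tool frame: the origin (TCP) lies at the very end of the fingers, on their centre line; the grasp point (between the pads) lies 19 mm behind it (env.grip_point_offset is the distance from the TCP to the grasp point, in m); x points along the fingers, y is the direction in which the jaws open and shut, and the axes are right-handed (so a half turn about x gives the same grasp; the last joint's range is limited). The gripper opens to 94 mm and grips with 3 to 60 N. Pads are 16 mm wide; open, the fingers measure 119 mm over their backs; the gripper's body (75 mm by 177 mm) begins 78 mm behind the grasp point.
Start: joints at [1.173, 0.426, 0.074, 1.606, -0.034, 1.111, -0.067], TCP at [0.166, -0.654, 0.205] pointing down, gripper open.
Joint ranges: [-2.85, 2.85], [-0.5, 2.14], [-1.23, 1.37], [0.21, 2.46], [-1.02, 4.16], [0.16, 2.05], [-2.73, 2.73]. Speed limits (rad/s): [1.89, 1.89, 2.39, 2.39, 3.01, 3.01, 3.01].

## Interface

Orientations are given as a unit quaternion [w, x, y, z].
In Python, from workcell import env gives the robot as it stands. The module is installed in compiled form; this text tells all that it offers.
- The arm moves only by the tool jog_arm, never from a script. Its argument "series" is a list of rows, each a list of 7 numbers: the shift along the tool's x, y, z in m, then the turn, a rotation vector about the tool's x, y, z in degrees, then the finger opening in m, from 0 to 0.094. A call has 1 to 5 rows; each row is the pose to reach, as a shift and turn from the pose commanded when the call began, along the tool's axes at that moment; what a row does not reach only later rows make up. A row lasts 1/8 s, in which the tool goes at most 62.5 mm and 10.7 degrees, less where a joint would pass 70% of its speed; a pose out of reach is approached as far as the arm can. A call with a gripper value outside its range is refused whole. The fingers move at their own pace and stop on an object; the grip force is fixed at half the most. Time passes only in rows, so rows that repeat a pose let the fingers close. It gives the time, the measured TCP pose, the force and the opening at its end, in the units of the state.
- env.get_obs(): the state, without advancing time (a new reading comes with each control period).
- env.get_image(name): name is "scene" or "side" or "wrist"; returns a dict with "image" (420x560x3 uint8, red, green, blue), "fx", "fy", "cx", "cy" (pixels), "T" (4x4, takes a point from camera to world coordinates); the wrist camera has in their place "mount" (4x4, takes a point from camera to tool coordinates, whose origin is the TCP and whose axes are the tool frame's). Camera axes: x right, y down, z forward; pixel columns grow to the right and rows downward; lengths in m; the calibration is good to about 2 mm. A picture is of the moment at which its call begins: read the wrist's pose just before it. There is no depth.
- env.job_done(): hands the job in, once; it reports no verdict.
The state is a dict: "clock": time; "qpos": joint angles; "qd": joint speeds; "joint_efforts": joint torques, N m; "tool_pos": TCP position; "tool_rot": TCP orientation; "contact_force": force on the tool from outside, world axes, zero at the start; "wrist_torque": the same for the moment, N m; "width": opening from 0.0 (shut) to 1.0 (fully open).
Only numpy, scipy, OpenCV 4.12 (cv2) and the standard library are available. Lean on these libraries where they do the work, as an engineer would, in place of code of your own. Each camera call takes 0.05 s, during which the arm holds its last target.

## Task

Throw away the spoiled glaze-test tile (cream face with a rust-brown run and a black crack) lying on the flat landing of the green scrap bin: with one finger push the bin's yellow spring flap open first, keep it held open, and with the other finger push the tile over the landing's edge so that it drops inside; hold the flap until the tile has fallen, then come away so that the flap shuts itself. Pinch and lift nothing, push gently, and leave the good blue-banded tile and everything else where it is.

Things in the scene. Friction and masses are not known exactly. Their poses are not given: they have to be found in the camera images.
- scrap_bin: Bench-top scrap bin, fixed: green tub 270 (its x) x 240 mm (its y) under an aluminium cover, hollow down to 10 mm above the table. Origin: centre of its underside, on the table; x from its front (robot's side) to its back, z up. The cover's front is a flat landing 130 mm above the table, from x = -135 to the lip at x = -10 mm, full width; behind the lip a yellow flap slopes up to its hinge
- bin_lip (a point): Middle of the rear edge of the landing (the lip), on its top, 130 mm above the table; x = -10, y = 0 of the bin, with the bin's axes
- flap_hinge (a point): Middle of the flap's hinge line (along the bin's y), x = +105 mm of the bin, 178 mm above the table, with the bin's axes. Just behind it stands the aluminium header, from x = +109 to +135, up to 186 mm above the table. Sloping aluminium cheeks, up to 9 mm higher than the flap, run along both its sides, 103 to 120 mm off the middle
- flap (a joint): Yellow push flap, 200 mm wide, 123 mm from hinge to lower edge, 4 mm thick, hinged at its upper far edge. 0 rad: shut, sloping up 25 degrees from lip to hinge; grows as it swings down and inward, to 1.1 (hanging nearly straight down). A spring shuts it: 1 to 2 N at the lower edge opens it, about 5 N 60 mm from the hinge holds it at 0.7 rad
- flap_edge (a point): Middle of the flap's black rubber lower (free) edge, moves with the flap; when shut 3 mm behind the lip and 4 mm below landing level, so that a finger or tile slid over the lip meets the sloping top face. A fingertip held just above landing height and moved level toward the hinge swings the flap open: about 0.25 rad at 60 mm past the lip, 0.5 rad at 80 mm, 0.7 rad at 95 mm
- bad_tile: The spoiled test tile: flat, 40 (its x) x 60 (its y) x 8 mm, about 42 g, terracotta body, cream face with a rust-brown run on one half and a jagged black crack on the other. Origin: centre of its underside. Lies face up on the landing, its x roughly along the bin's x, on the left or right half before the flap. Slides easily; tips over the lip once its centre is past it
- good_tile: The good test tile, same size: clean white face with four straight dark-blue bands and a blue ring. Origin: centre of its underside. Lies on the other half of the landing, about 100 mm from the spoiled one; must stay there
- sponge: Ochre sponge block 75 x 55 x 35 mm; origin at the centre of its underside; stands on the table beside the bin; bystander
- glaze_jar_a: Blue glaze jar with white cap, 54 mm diameter, 75 mm tall; origin at the centre of its underside; stands on the table beside the bin; bystander
- glaze_jar_b: Terracotta-coloured glaze jar with black cap, 54 mm diameter, 75 mm tall; origin at the centre of its underside; stands on the table beside the bin; bystander
- brush_pot: White pot with a blue band, 72 mm diameter and 85 mm tall, holding five paint brushes that reach 160 mm; origin at the centre of its underside; stands on the table beside the bin; bystander
- bisque_bowl: White bowl, 130 mm across, 55 mm tall; origin at the centre of its underside; stands on the table well to the right, nearer the robot; bystander
- water_mug: Blue mug, 80 mm across, 90 mm tall, with one handle; origin at the centre of its underside; stands on the table well to the left, nearer the robot; bystander
Things that resemble listed ones, but are neither listed nor needed, are in the scene too. Leave any pink or turquoise look-alike of the bad_tile alone.

How it is judged:
By the outcome, as a careful person would: the job done as asked, in the order asked, and still so for the second after the job is handed in, with the robot touching nothing.
It also fails if it takes over 45 s, if anything falls off the work surface, if the arm or the gripper's body presses on something with over 40 N, if the wrist force passes 120 N, or if a joint passes its speed limit or range.

## Working session

There is one attempt and no reset: what is moved stays moved. The work goes in short steps, Python scripts to look and compute and a tool call to move; the robot and the scene stay as the last step left them, time stands still between calls to the robot, and variables do not carry over. Pictures are saved under pics/ and viewed, and the job is handed in when it is done.

Besides the shell and the picture viewer there is one more tool, called after "Request:" as name(argument=value, ...) on one line, values as JSON. jog_arm: Moves the arm, as the interface text tells. Its arguments: {"type":"object","properties":{"series":{"type":"array","items":{"type":"array","items":{"type":"number"}}}},"required":["series"]}

```bash
mkdir -p pics
cat > h.py <<'E'
import numpy as np, cv2
from workcell import env
from scipy.spatial.transform import Rotation as R
def rot(q): return R.from_quat([q[1],q[2],q[3],q[0]]).as_matrix()
def cam(name):
    o=env.get_obs(); d=env.get_image(name)
    if 'T' in d: T=np.array(d['T'])
    else:
        W=np.eye(4); W[:3,:3]=rot(o['tool_rot']); W[:3,3]=o['tool_pos']; T=W@np.array(d['mount'])
    return d['image'],np.array([[d['fx'],0,d['cx']],[0,d['fy'],d['cy']],[0,0,1]]),T
def save(n,im): cv2.imwrite('pics/'+n,cv2.cvtColor(im,cv2.COLOR_RGB2BGR))
def ray(K,T,u,v,z):
    d=T[:3,:3]@np.linalg.inv(K)@np.array([u,v,1.]); return T[:3,3]+d*(z-T[2,3])/d[2]
def proj(K,T,p):
    c=np.linalg.inv(T)@np.append(p,1); q=K@c[:3]; return q[:2]/q[2]
E
python3 - <<'E'
from h import *
for n in ['scene','side','wrist']:
    im,K,T=cam(n); save(n+'0.png',im); np.savez(n+'0.npz',im=im,K=K,T=T); print(n,K[0,0],T.round(3).tolist())
o=env.get_obs(); print(o); print(rot(o['tool_rot']).round(3)); print(env.grip_point_offset)
E
```

```text
scene 498.51395758617053 [[-0.815, 0.459, -0.354, 1.055], [0.579, 0.657, -0.483, 0.8], [0.011, -0.598, -0.801, 1.391], [0.0, 0.0, 0.0, 1.0]]
side 459.58019194964714 [[0.994, -0.08, 0.07, 0.413], [-0.105, -0.645, 0.757, -0.929], [-0.015, -0.76, -0.65, 0.946], [0.0, 0.0, 0.0, 1.0]]
wrist 361.95058513935345 [[0.245, -0.933, -0.264, 0.242], [-0.969, -0.236, -0.065, -0.634], [-0.002, 0.272, -0.962, 0.383], [0.0, 0.0, 0.0, 1.0]]
{'clock': 0.15, 'qpos': array([ 1.1734976 ,  0.42661937,  0.07386898,  1.60644007, -0.03406331,
        1.11080766, -0.06712278]), 'qd': array([ 0.00115918, -0.00042254,  0.00047498, -0.00296321, -0.00074967,
        0.00130088,  0.00203026]), 'joint_efforts': array([ 3.67020621e-03, -9.36280346e+01,  3.66905071e+00, -4.54428971e+01,
       -4.88724117e-02,  1.79961364e-02,  7.68160976e-05]), 'tool_pos': array([ 0.16543263, -0.65406632,  0.20492497]), 'tool_rot': array([-0.08701895, -0.70160726, -0.08771849,  0.7017695 ]), 'contact_force': array([-0.21392353, -0.11208606,  0.22519297]), 'wrist_torque': array([ 0.01609674,  0.04198055, -0.04063317]), 'width': 1.000750853039913}
[[-0.     0.245 -0.969]
 [ 0.001 -0.969 -0.245]
 [-1.    -0.001  0.   ]]
0.0188
```

View pics/scene0.png

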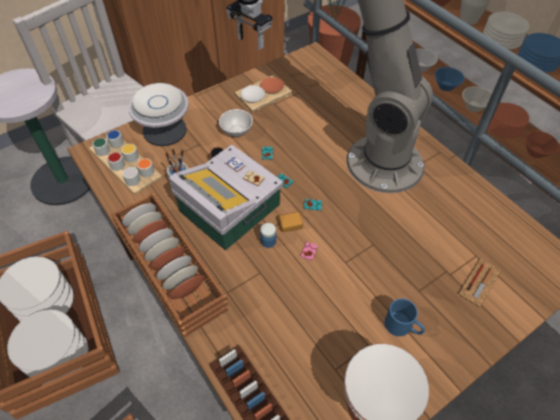

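View pics/side0.png

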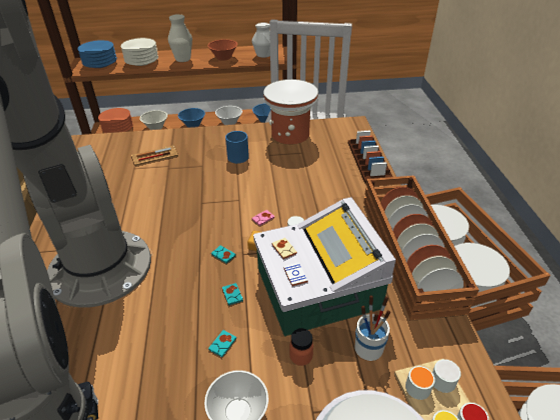

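View pics/wrist0.png

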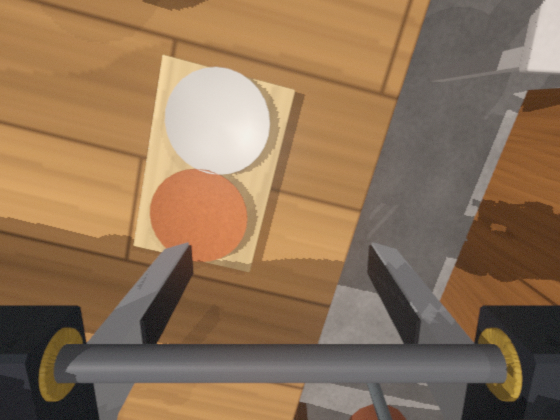

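The scene shows the green bin around (225,190). The bad tile is at (254,178) and the good one at (235,163). In the side view the bad tile is at (285,248), the good tile at (295,273) and the yellow flap at (345,245). I'll zoom in.

Run:
```python
from h import *
a=np.load('scene0.npz')['im'][130:255,150:320]; save('sc_z.png',cv2.resize(a,None,fx=4.6,fy=4.6,interpolation=cv2.INTER_CUBIC))
a=np.load('side0.npz')['im'][190:340,235:410]; save('si_z.png',cv2.resize(a,None,fx=4,fy=4,interpolation=cv2.INTER_CUBIC))
```

```text
(no output)
```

View pics/sc_z.png

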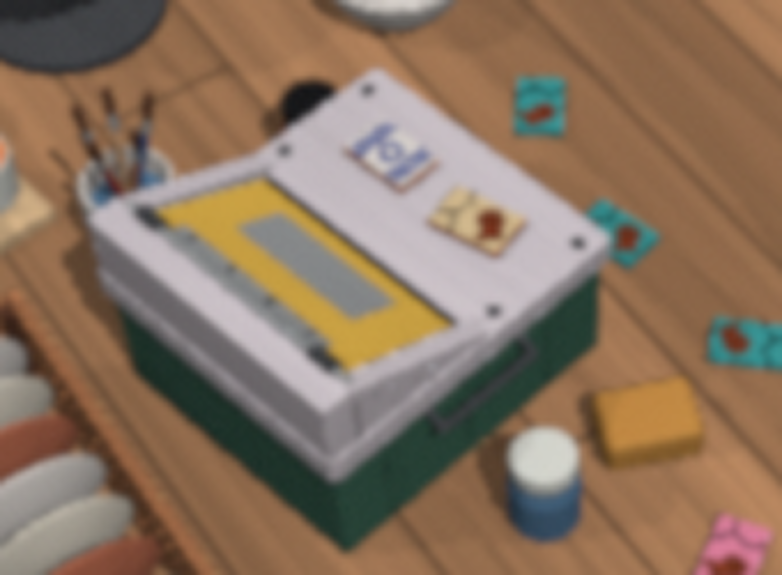

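View pics/si_z.png

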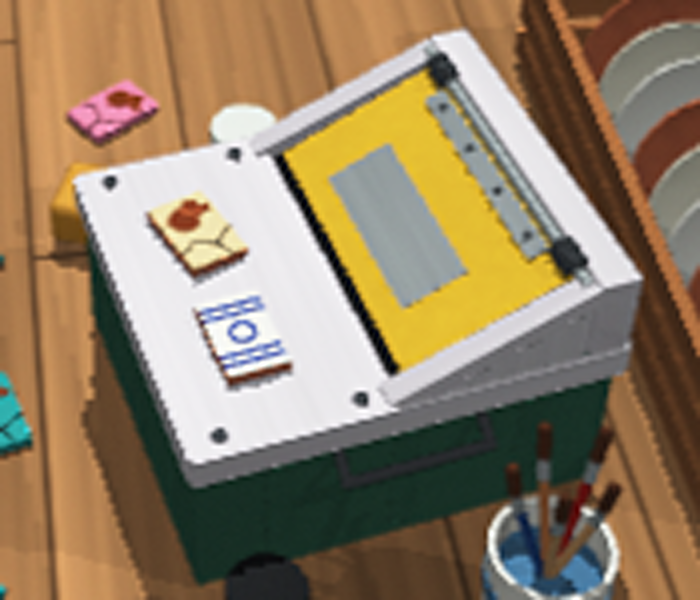

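```bash
cat > m.py <<'E'
from h import *
def load(n): 
    d=np.load(n); return d['im'],d['K'],d['T']
im,K,T=load('side0.npz'); Z=lambda x,y:(235+(x+.5)/4-.5,190+(y+.5)/4-.5)
print('side')
for n,(x,y),z in [('frontL',(75,182),.13),('frontR',(190,466),.13),('lipL',(277,152),.13),('lipR',(394,376),.13),('hdrL',(463,30),.186),('hdrR',(640,280),.186),('screwFL',(110,181),.13),('screwFR',(219,435),.13),('screwBL',(234,153),.13),('screwBR',(361,399),.13),
 ('bad c',(197,230),.138),('good c',(243,334),.138)]:
    print(n,ray(K,T,*Z(x,y),z).round(4))
im,K,T=load('scene0.npz'); Z=lambda x,y:(150+(x+.5)/4.6-.5,130+(y+.5)/4.6-.5)
print('scene')
for n,(x,y),z in [('frontL',(610,240),.13),('frontR',(376,70),.13),('lipL',(455,325),.13),('lipR',(265,178),.13),('hdrL',(325,410),.186),('hdrR',(92,215),.186),('screwFL',(577,243),.13),('screwFR',(367,90),.13),('screwBL',(493,311),.13),('screwBR',(284,150),.13),
 ('bad c',(480,218),.138),('good c',(393,152),.138)]:
    print(n,ray(K,T,*Z(x,y),z).round(4))
E
python3 m.py
```

```text
side
frontL [ 0.4338 -0.0618  0.13  ]
frontR [ 0.4813 -0.297   0.13  ]
lipL [ 0.5676 -0.0493  0.13  ]
lipR [ 0.6056 -0.2467  0.13  ]
hdrL [ 0.6965 -0.0068  0.186 ]
hdrR [ 0.7441 -0.2404  0.186 ]
screwFL [ 0.4563 -0.0636  0.13  ]
screwFR [ 0.4999 -0.2774  0.13  ]
screwBL [ 0.5394 -0.0468  0.13  ]
screwBR [ 0.5836 -0.2612  0.13  ]
bad c [ 0.5059 -0.1228  0.138 ]
good c [ 0.5225 -0.2115  0.138 ]
scene
frontL [ 0.4364 -0.0525  0.13  ]
frontR [ 0.4848 -0.2907  0.13  ]
lipL [ 0.5691 -0.0514  0.13  ]
lipR [ 0.6087 -0.2444  0.13  ]
hdrL [ 0.6973 -0.0035  0.186 ]
hdrR [ 0.743  -0.2366  0.186 ]
screwFL [ 0.4573 -0.0637  0.13  ]
screwFR [ 0.5014 -0.2769  0.13  ]
screwBL [ 0.5407 -0.0466  0.13  ]
screwBR [ 0.5834 -0.2602  0.13  ]
bad c [ 0.5048 -0.117   0.138 ]
good c [ 0.5221 -0.2063  0.138 ]
```

Request:
jog_arm(series=[[-0.06, 0, 0, -10, 0, 0, 0.094], [-0.12, -0.03, -0.03, -20, 0, 0, 0.094], [-0.13, -0.07, -0.08, -30, 0, 0, 0.094], [-0.13, -0.11, -0.12, -40, 0, 0, 0.094], [-0.13, -0.15, -0.165, -50, 0, 0, 0.094]])

```text
clock: 0.78
tool_pos: [0.2884, -0.4682, 0.3358]
tool_rot: [-0.378, -0.598, -0.377, 0.598]
contact_force: [0.4, -0.5, 0.1]
width: 1.002
```

```bash
cat >> h.py <<'E'
def target_R(yaw_deg,phi_deg):
    y=np.deg2rad(yaw_deg); c,s=np.cos(y),np.sin(y)
    M=np.array([[0,0,-1],[c,s,0],[s,-c,0]]).T
    return M@R.from_rotvec([0,0,-np.deg2rad(phi_deg)]).as_matrix()
def delta(p,M):
    o=env.get_obs(); R0=rot(o['tool_rot'])
    d=R0.T@(np.array(p)-o['tool_pos']); rv=R.from_matrix(R0.T@M).as_rotvec(degrees=True)
    print('shift mm',(d*1000).round(1),'turn deg',rv.round(2))
E
python3 - <<'E'
from h import *
delta([.527,-.116,.32],target_R(11.6,0))
E
```

```text
shift mm [  15.6   63.8 -420.6] turn deg [-3.709e+01  3.000e-02 -2.000e-02]
```

Request:
jog_arm(series=[[0, 0.01, -0.06, -9, 0, 0, 0.094], [0, 0.02, -0.12, -18, 0, 0, 0.094], [0, 0.03, -0.18, -27, 0, 0, 0.094], [0.005, 0.04, -0.24, -37, 0, 0, 0.094], [0.01, 0.05, -0.3, -37, 0, 0, 0.094]])

```text
clock: 1.4
tool_pos: [0.464, -0.2199, 0.3255]
tool_rot: [0.547, 0.448, 0.547, -0.448]
contact_force: [0.3, -0.7, -0.2]
width: 1.001
```

Run:
```python
from h import *
print(env.get_obs()['tool_pos'])
delta([.527,-.116,.32],target_R(11.6,0))
```

```text
[ 0.46402363 -0.21994925  0.32548364]
shift mm [  5.5  82.2 -89.5] turn deg [-0.25  0.02 -0.01]
```

Request:
jog_arm(series=[[0.005, 0.04, -0.045, 0, 0, 0, 0.094], [0.005, 0.08, -0.09, 0, 0, 0, 0.094], [0.005, 0.08, -0.09, 0, 0, 0, 0.094], [0.005, 0.08, -0.09, 0, 0, 0, 0.094]])

```text
clock: 1.9
tool_pos: [0.5241, -0.1182, 0.3202]
tool_rot: [0.546, 0.449, 0.547, -0.449]
contact_force: [-0.2, 0.2, 0.7]
width: 0.998
```

Run:
```python
from h import *
im,K,T=cam('wrist'); save('wrist1.png',im); np.savez('wrist1.npz',im=im,K=K,T=T)
o=env.get_obs(); print(o['tool_pos'],np.abs(o['qd']).max())
```

```text
[ 0.52386868 -0.11883884  0.32029466] 0.011170917069158699
```

View pics/wrist1.png

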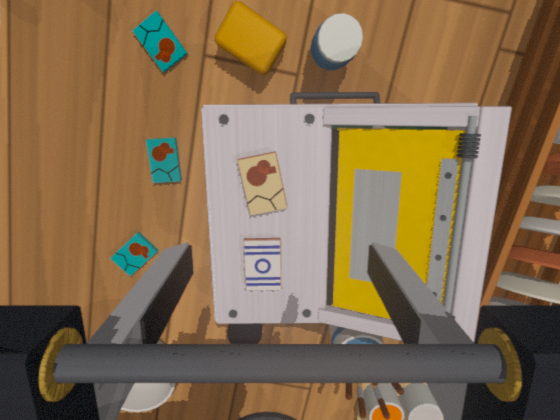

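The wrist view shows the bin squarely. The bad tile is at about (262,184), the good tile at (263,264), and the lip is the dark line at u≈331. Next I'll measure them.

```bash
cat > m2.py <<'E'
from h import *
d=np.load('wrist1.npz'); im,K,T=d['im'],d['K'],d['T']
hsv=cv2.cvtColor(im,cv2.COLOR_RGB2HSV)
# cream mask around the tile
m=np.zeros(im.shape[:2],np.uint8); 
sub=hsv[145:225,225:300]; mm=((sub[...,1]>45)).astype(np.uint8)
mm=cv2.morphologyEx(mm,cv2.MORPH_CLOSE,np.ones((5,5)))
m[145:225,225:300]=mm
c=max(cv2.findContours(m,0,2)[0],key=cv2.contourArea)
r=cv2.minAreaRect(c); print('bad rect',r); bb=cv2.boxPoints(r)
P=np.array([ray(K,T,u,v,.138) for u,v in bb])[:,:2]
print('bad corners',P.round(4).tolist(),'c',P.mean(0).round(4),'sides',np.linalg.norm(P-np.roll(P,1,0),axis=1).round(4))
np.save('bad.npy',P)
pts=dict(frontL=(203,107,.13),frontR=(215,325,.13),hdrBL=(509,107,.186),good=(263,264,.138))
for k,(u,v,z) in pts.items(): print(k,ray(K,T,u,v,z).round(4))
z=im[90:340,190:480]; save('w1z.png',cv2.resize(z,None,fx=2.7,fy=2.4,interpolation=cv2.INTER_CUBIC))
z=im[140:225,220:350]; save('w1t.png',cv2.resize(z,None,fx=6,fy=6,interpolation=cv2.INTER_CUBIC))
g=im.mean(2)
for v in (150,185,220,260): print(v,g[v,318:346].astype(int).tolist(), g[v,196:216].astype(int).tolist())
E
python3 m2.py
```

```text
bad rect ((261.94769287109375, 183.2535400390625), (58.69405746459961, 39.69259262084961), 78.02386474609375)
bad corners [[0.4754, -0.0981], [0.5118, -0.0826], [0.5354, -0.1382], [0.4975, -0.1547]] c [ 0.505  -0.1184] sides [0.0608 0.0396 0.0604 0.0413]
frontL [ 0.4343 -0.0558  0.13  ]
frontR [ 0.4816 -0.2955  0.13  ]
hdrBL [ 0.6949 -0.0039  0.186 ]
good [ 0.5221 -0.2052  0.138 ]
150 [189, 185, 184, 184, 184, 183, 184, 183, 181, 181, 180, 173, 142, 93, 68, 62, 67, 66, 65, 69, 95, 112, 116, 120, 119, 118, 120, 119] [130, 128, 126, 124, 124, 124, 124, 131, 167, 185, 182, 180, 180, 178, 181, 181, 182, 183, 183, 180]
185 [183, 184, 184, 185, 184, 182, 183, 183, 184, 179, 173, 141, 88, 74, 70, 67, 69, 68, 81, 113, 123, 125, 128, 126, 122, 120, 124, 119] [124, 124, 124, 126, 124, 122, 122, 119, 118, 120, 162, 181, 185, 181, 178, 178, 180, 181, 183, 182]
220 [182, 184, 183, 181, 183, 181, 183, 181, 179, 171, 135, 88, 68, 72, 70, 69, 69, 87, 117, 122, 125, 129, 126, 116, 125, 118, 126, 122] [125, 122, 119, 119, 121, 120, 124, 125, 124, 124, 119, 127, 163, 186, 192, 184, 178, 179, 180, 183]
260 [180, 179, 178, 182, 181, 179, 179, 179, 168, 129, 79, 71, 67, 67, 69, 75, 103, 122, 124, 125, 118, 124, 123, 127, 126, 124, 117, 120] [128, 129, 129, 128, 126, 126, 122, 122, 122, 123, 120, 122, 123, 122, 128, 162, 180, 182, 176, 179]
```

View pics/w1t.png

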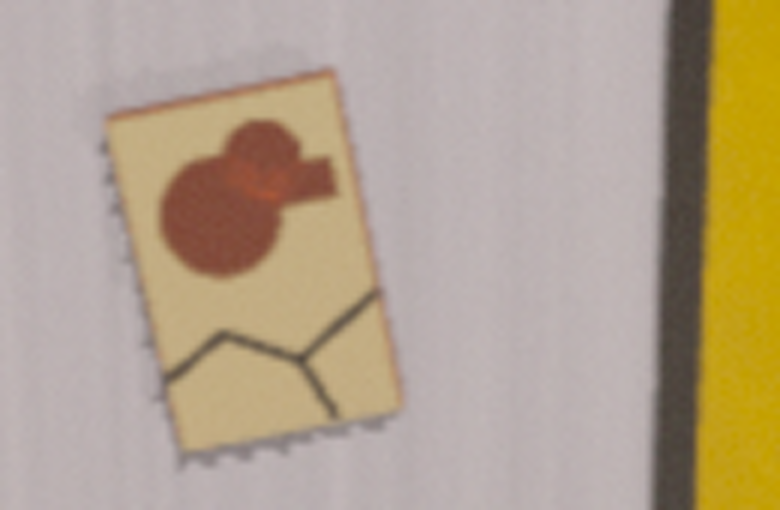

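```bash
cat > m3.py <<'E'
from h import *
d=np.load('wrist1.npz'); K,T=d['K'],d['T']
L=np.array([ray(K,T,u,v,.13)[:2] for v,u in [(150,330.2),(185,329.3),(220,328.2),(260,327.2)]])
F=np.array([ray(K,T,u,v,.13)[:2] for v,u in [(150,203.9),(185,205.9),(220,207.8),(260,210.9)]])
for n,A in (('lip',L),('front',F)):
    e=A[0]-A[-1]; print(n,'yaw',np.degrees(np.arctan2(-e[0],e[1])).round(2),A.round(4).tolist())
yaw=np.radians(11.5); X=np.array([np.cos(yaw),np.sin(yaw)]); Y=np.array([-X[1],X[0]])
print('along X lip',(L@X).round(4),'front',(F@X).round(4),'depth',((L-F)@X).round(4))
fl,fr=ray(K,T,203,107,.13)[:2],ray(K,T,215,325,.13)[:2]
print('front ends along Y',fl@Y,fr@Y, 'mid',(fl+fr)@Y/2)
P=np.load('bad.npy')
xl=(L@X).mean(); ym=(fl+fr)@Y/2
print('bad rel lip x, mid y',np.c_[P@X-xl,P@Y-ym].round(4).tolist(),(P.mean(0)@X-xl).round(4),(P.mean(0)@Y-ym).round(4))
for e in (P[0]-P[1],P[1]-P[2]): print(np.degrees(np.arctan2(e[1],e[0])))
E
python3 m3.py
```

```text
lip yaw 11.78 [[0.5663, -0.0724], [0.5737, -0.1077], [0.5814, -0.1451], [0.5909, -0.1904]]
front yaw 11.59 [[0.441, -0.0972], [0.448, -0.1326], [0.4553, -0.1701], [0.4652, -0.2153]]
along X lip [0.5405 0.5407 0.5408 0.5411] front [0.4127 0.4126 0.4123 0.4129] depth [0.1278 0.1282 0.1285 0.1282]
front ends along Y -0.14122739047528063 -0.3856318263849902 mid -0.2634296084301354
bad rel lip x, mid y [[-0.0945, 0.0725], [-0.0557, 0.0804], [-0.0437, 0.0213], [-0.0841, 0.0126]] -0.0695 0.0467
-156.89697634252488
113.03800377105004
```

```bash
cat >> h.py <<'E'
XL,YM=0.5405,-0.2634
def bw(x,y,z):  # rel. lip x, mid y -> world
    yaw=np.radians(11.6); X=np.array([np.cos(yaw),np.sin(yaw)]); Y=np.array([-X[1],X[0]])
    # anchor lip mid computed with yaw 11.5
    a=np.radians(11.5); X0=np.array([np.cos(a),np.sin(a)]); Y0=np.array([-X0[1],X0[0]])
    p=XL*X0+YM*Y0+x*X+y*Y; return np.array([p[0],p[1],z])
def where():
    o=env.get_obs(); p=o['tool_pos']; M=rot(o['tool_rot']); yaw=np.radians(11.6); X=np.array([np.cos(yaw),np.sin(yaw)]); Y=np.array([-X[1],X[0]])
    l=bw(0,0,0)[:2]
    f=lambda q: (np.r_[(q[:2]-l)@X,(q[:2]-l)@Y,q[2]]*1000).round(1)
    w=np.clip(o['width'],0,1)*.094/2
    print('t',o['clock'],'TCP',f(p),'Binner',f(p-M[:,1]*w),'Aouter',f(p+M[:,1]*(w+.0125)),'F',o['contact_force'].round(1))
E
python3 - <<'E'
from h import *
print(bw(0,0,.13),bw(-.051,.047,.2))
delta(bw(-.051,.047,.2),target_R(11.6,0)); where()
E
```

```text
[ 0.58216282 -0.1503538   0.13      ] [ 0.52275382 -0.11456874  0.2       ]
shift mm [120.3  -0.2  -4.4] turn deg [-0.48  0.01  0.03]
t 1.95 TCP [-50.8  42.6 320.3] Binner [-97.7  43.  320.3] Aouter [  8.7  42.1 320.3] F [0.6 0.1 1.1]
```

Request:
jog_arm(series=[[0.04, 0, -0.004, 0, 0, 0, 0.094], [0.08, 0, -0.004, -0.5, 0, 0, 0.094], [0.11, 0, -0.004, -0.5, 0, 0, 0.094], [0.12, 0, -0.004, -0.5, 0, 0, 0.094], [0.12, 0, -0.004, -0.5, 0, 0, 0.094]])

```text
clock: 2.58
tool_pos: [0.5234, -0.1146, 0.2008]
tool_rot: [0.548, 0.447, 0.548, -0.447]
contact_force: [1.1, 0.2, 0.3]
width: 0.999
```

Run:
```python
from h import *
im,K,T=cam('wrist'); save('wrist2.png',im); where()
im,K,T=cam('side'); save('side2.png',cv2.resize(im[150:350,180:430],None,fx=3,fy=3,interpolation=cv2.INTER_CUBIC))
```

```text
t 2.625 TCP [-49.9  46.9 201.4] Binner [-96.9  46.9 201.4] Aouter [  9.6  47.  201.5] F [ 0.1 -0.   0.1]
```

View pics/wrist2.png

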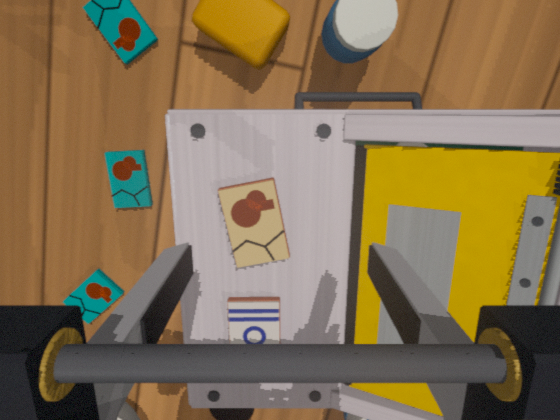

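View pics/side2.png

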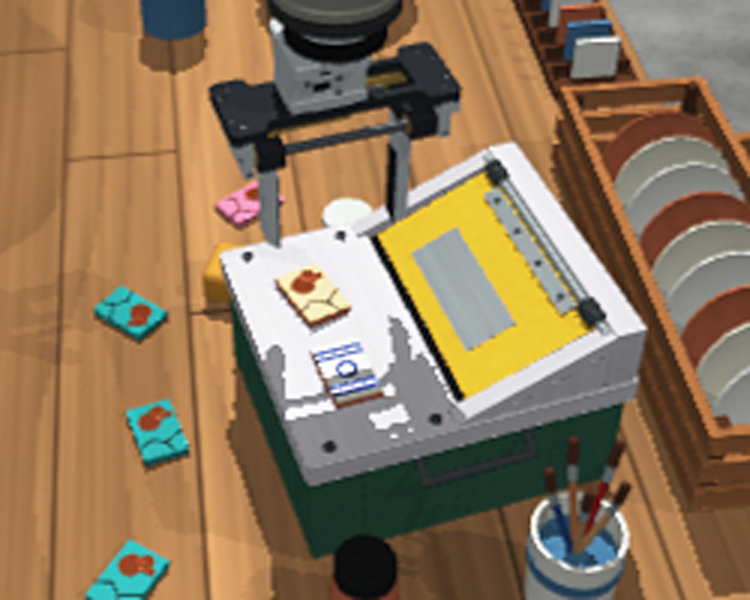

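Request:
jog_arm(series=[[0.03, -0.001, 0, 0, 0, 0, 0.094], [0.05, -0.002, 0, 0, 0, 0, 0.094], [0.06, -0.002, 0, 0, 0, 0, 0.094], [0.064, -0.002, 0, 0, 0, 0, 0.094], [0.064, -0.002, 0, 0, 0, 0, 0.094]])

```text
clock: 3.3
tool_pos: [0.522, -0.1143, 0.1371]
tool_rot: [0.549, 0.447, 0.548, -0.446]
contact_force: [-0.9, -0.0, 0.3]
width: 0.998
```

Run:
```python
from h import *
where()
im,K,T=cam('wrist'); save('wrist3.png',im)
im,K,T=cam('side'); save('side3.png',cv2.resize(im[190:300,220:370],None,fx=5,fy=5,interpolation=cv2.INTER_CUBIC))
```

```text
t 3.3 TCP [-51.7  47.4 137.1] Binner [-98.6  47.3 137.1] Aouter [  7.7  47.5 137.1] F [-0.9 -0.   0.3]
```

View pics/wrist3.png

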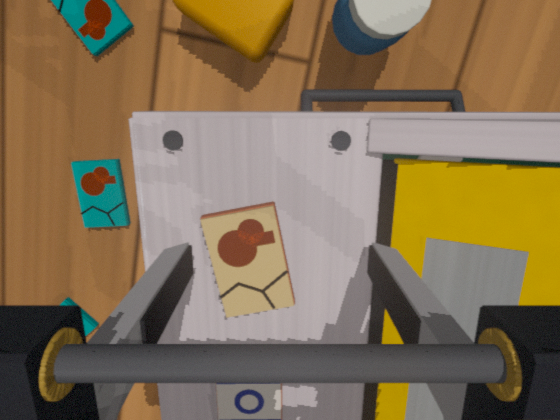

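View pics/side3.png

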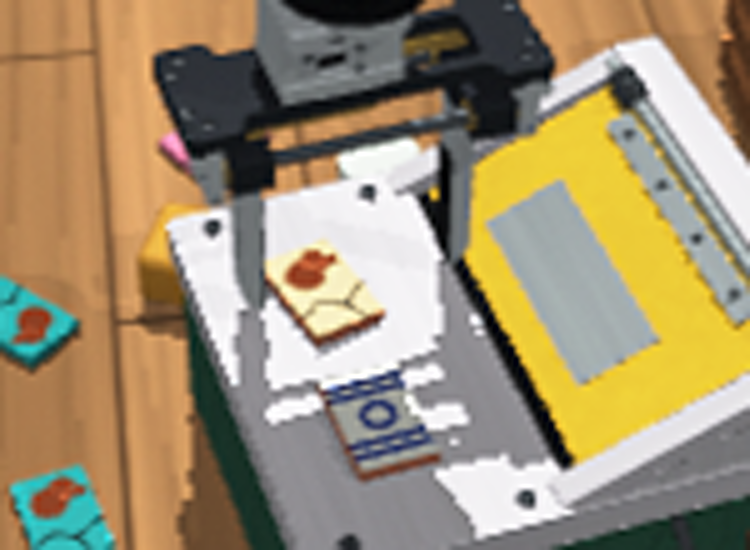

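Request:
jog_arm(series=[[0.003, 0, 0, 0, 0, 0, 0.094], [0.0055, 0, 0, 0, 0, 0, 0.094], [0.006, 0.002, 0, 0, 0, 0, 0.094], [0.006, 0.005, 0, 0, 0, 0, 0.094], [0.006, 0.005, 0, 0, 0, 0, 0.094]])

```text
clock: 4.03
tool_pos: [0.5268, -0.1131, 0.1305]
tool_rot: [0.548, 0.447, 0.548, -0.446]
contact_force: [0.2, -0.9, -0.1]
width: 0.996
```

Run:
```python
from h import *
where()
im,K,T=cam('wrist'); save('wrist4.png',im)
im,K,T=cam('side'); save('side4.png',cv2.resize(im[190:300,220:370],None,fx=5,fy=5,interpolation=cv2.INTER_CUBIC))
```

```text
t 4.025 TCP [-46.7  47.6 130.5] Binner [-93.5  47.5 130.5] Aouter [ 12.6  47.7 130.5] F [ 0.2 -0.9 -0.1]
```

View pics/wrist4.png

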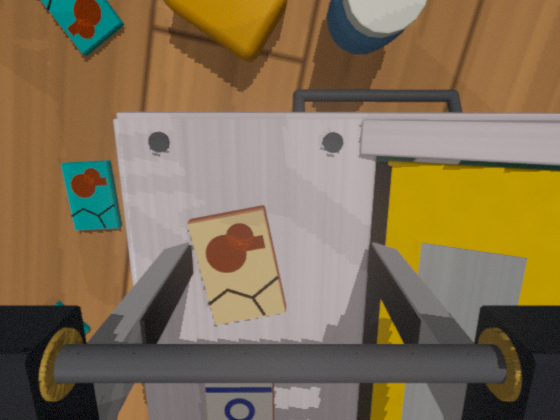

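View pics/side4.png

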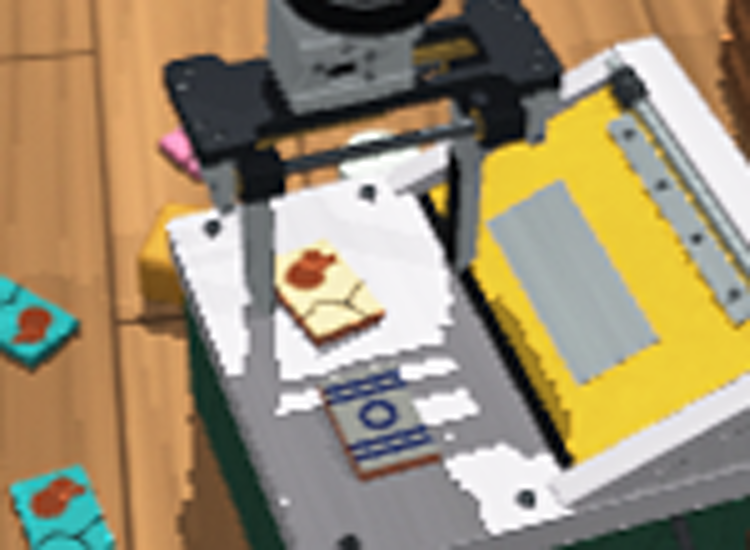

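Request:
jog_arm(series=[[-0.0005, 0.0035, 0, 0, 0, 0, 0.094], [-0.0005, 0.0055, 0, 0, 0, 0, 0.094], [0.002, 0.007, 0, 0, 0, -3, 0.094], [0.0045, 0.0085, 0, 0, 0, -6, 0.094], [0.007, 0.01, 0, 0, 0, -9, 0.094]])

```text
clock: 4.75
tool_pos: [0.5366, -0.1113, 0.1237]
tool_rot: [0.511, 0.402, 0.582, -0.489]
contact_force: [-0.2, -0.0, 1.6]
width: 0.998
```

Run:
```python
from h import *
where()
im,K,T=cam('wrist'); save('wrist5.png',im)
im,K,T=cam('side'); save('side5.png',cv2.resize(im[190:300,220:370],None,fx=5,fy=5,interpolation=cv2.INTER_CUBIC))
```

```text
t 4.75 TCP [-36.7  47.4 123.7] Binner [-83.1  47.4 131.1] Aouter [ 21.9  47.5 114.3] F [-0.2 -0.   1.6]
```

View pics/wrist5.png

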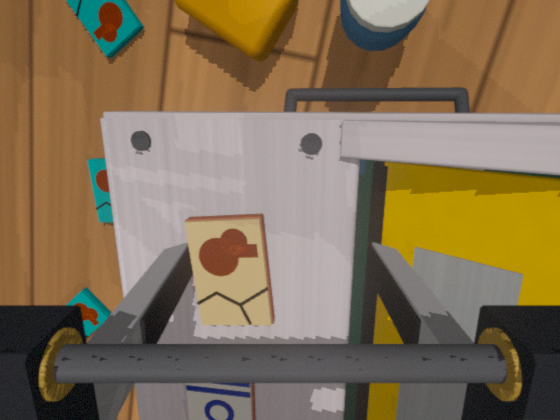

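View pics/side5.png

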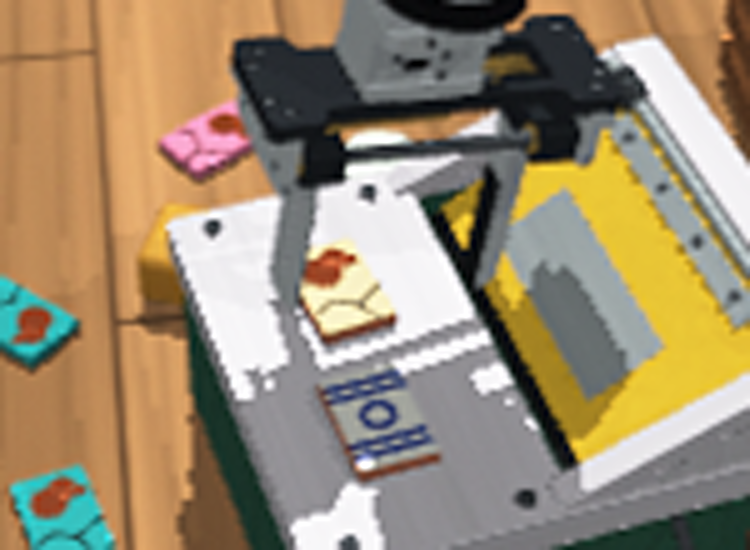

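Request:
jog_arm(series=[[0.001, 0.003, 0, 0, 0, -2, 0.094], [0.0015, 0.007, 0, 0, 0, -3, 0.094], [0.0005, 0.012, 0, 0, 0, -3, 0.094], [0, 0.017, 0, 0, 0, -3, 0.094], [-0.001, 0.022, 0, 0, 0, -3, 0.094]])

```text
clock: 5.48
tool_pos: [0.5579, -0.1069, 0.1211]
tool_rot: [0.499, 0.387, 0.592, -0.501]
contact_force: [-3.3, -0.4, 0.2]
width: 0.998
```

Run:
```python
from h import *
where()
im,K,T=cam('wrist'); save('wrist6.png',im)
im,K,T=cam('side'); save('side6.png',cv2.resize(im[170:300,220:370],None,fx=4.5,fy=4.5,interpolation=cv2.INTER_CUBIC))
```

```text
t 5.475 TCP [-15.1  47.5 121.1] Binner [-61.   47.4 130.8] Aouter [ 43.   47.5 108.8] F [-3.3 -0.4  0.2]
```

View pics/wrist6.png

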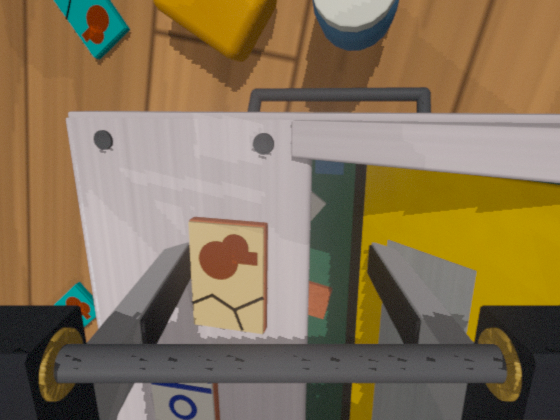

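View pics/side6.png

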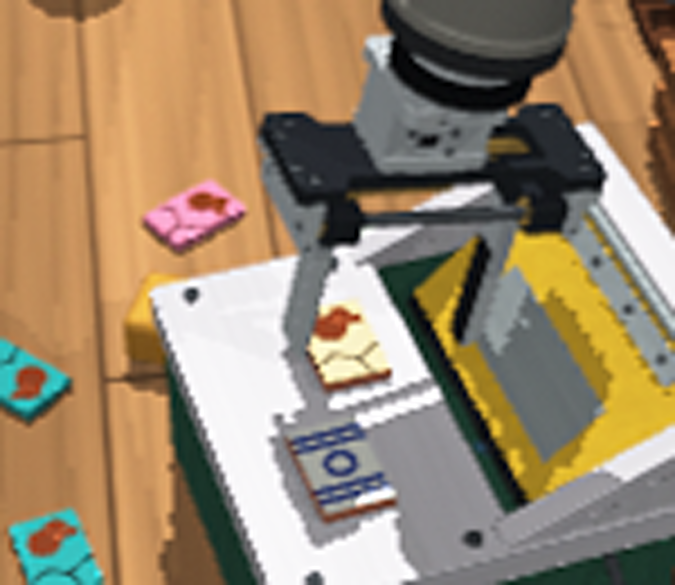

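Request:
jog_arm(series=[[-0.0015, 0.006, 0, 0, 0, 0, 0.094], [-0.0035, 0.0115, 0, 0, 0, 1, 0.094], [-0.0055, 0.0175, 0, 0, 0, 2, 0.094], [-0.0067, 0.0235, 0, 0, 0, 2, 0.094], [-0.0078, 0.0285, 0, 0, 0, 2, 0.094]])

```text
clock: 6.2
tool_pos: [0.5866, -0.1009, 0.1227]
tool_rot: [0.507, 0.397, 0.585, -0.493]
contact_force: [-5.6, -2.1, -0.6]
width: 1.002
```

Run:
```python
from h import *
where()
im,K,T=cam('wrist'); save('wrist7.png',im)
im,K,T=cam('side'); save('side7.png',cv2.resize(im[170:300,220:370],None,fx=4.5,fy=4.5,interpolation=cv2.INTER_CUBIC))
```

```text
t 6.2 TCP [ 14.3  47.6 122.7] Binner [-32.   47.5 130.9] Aouter [ 72.9  47.7 112.4] F [-5.6 -2.1 -0.6]
```

View pics/wrist7.png

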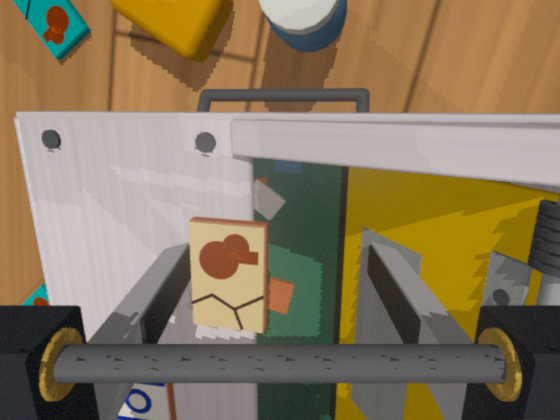

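View pics/side7.png

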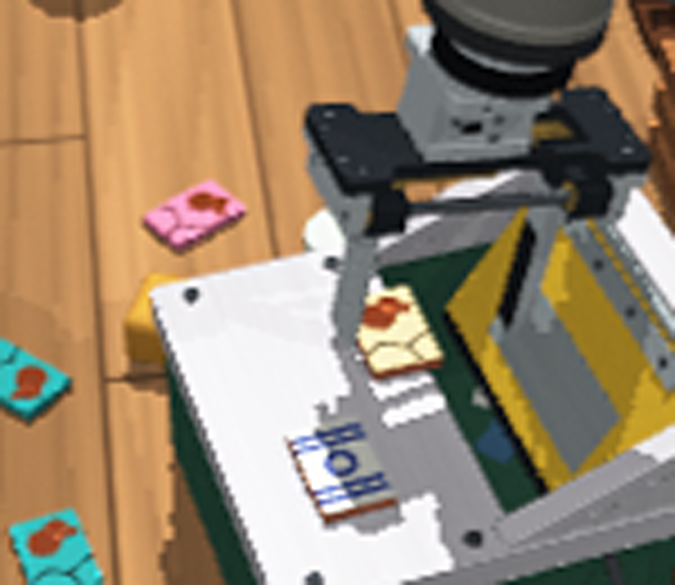

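Request:
jog_arm(series=[[-0.0007, 0.004, 0, 0, 0, 0, 0.094], [-0.0018, 0.009, 0, 0, 0, 0, 0.094], [-0.0033, 0.0135, 0, 0, 0, 1, 0.094], [-0.004, 0.0175, 0, 0, 0, 1, 0.094], [-0.0045, 0.0205, 0, 0, 0, 1, 0.094]])

```text
clock: 6.92
tool_pos: [0.6064, -0.0968, 0.1232]
tool_rot: [0.511, 0.402, 0.582, -0.488]
contact_force: [-6.7, -0.9, -3.2]
width: 1.001
```

Run:
```python
from h import *
where()
im,K,T=cam('wrist'); save('wrist8.png',im)
im,K,T=cam('side'); save('side8.png',cv2.resize(im[170:300,220:370],None,fx=4.5,fy=4.5,interpolation=cv2.INTER_CUBIC))
```

```text
t 6.925 TCP [ 34.5  47.6 123.2] Binner [-11.9  47.5 130.6] Aouter [ 93.2  47.7 113.8] F [-6.7 -0.9 -3.2]
```

View pics/wrist8.png

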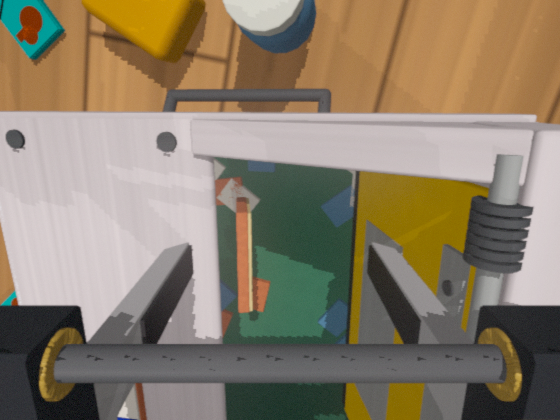

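View pics/side8.png

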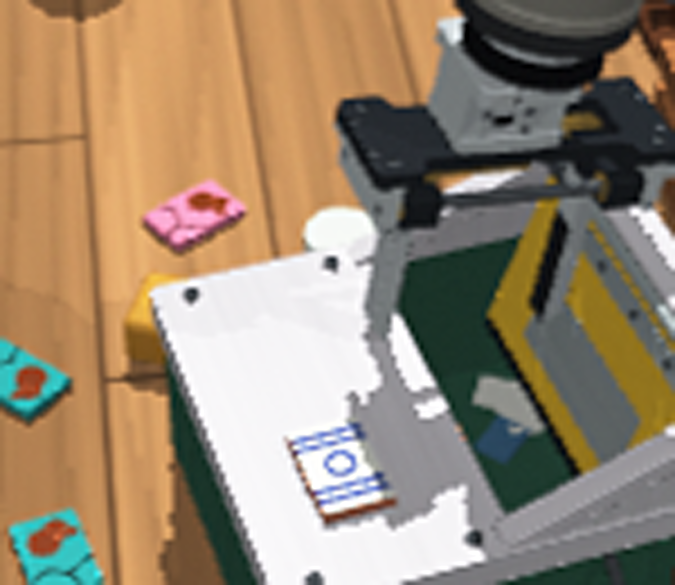

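The tile has tipped over and is dropping, seen edge-on at (245,255) in the wrist view. I'll hold the flap for a few rows.

Request:
jog_arm(series=[[0, 0, 0, 0, 0, 0, 0.094], [0, 0, 0, 0, 0, 0, 0.094], [0, 0, 0, 0, 0, 0, 0.094], [0, 0, 0, 0, 0, 0, 0.094], [0, 0, 0, 0, 0, 0, 0.094]])

```text
clock: 7.65
tool_pos: [0.6064, -0.0968, 0.1232]
tool_rot: [0.511, 0.402, 0.582, -0.488]
contact_force: [-6.7, -1.7, -1.5]
width: 0.998
```

Run:
```python
from h import *
where()
im,K,T=cam('wrist'); save('wrist9.png',im)
```

```text
t 7.65 TCP [ 34.5  47.6 123.2] Binner [-11.8  47.5 130.6] Aouter [ 93.2  47.7 113.9] F [-6.7 -1.7 -1.5]
```

View pics/wrist9.png

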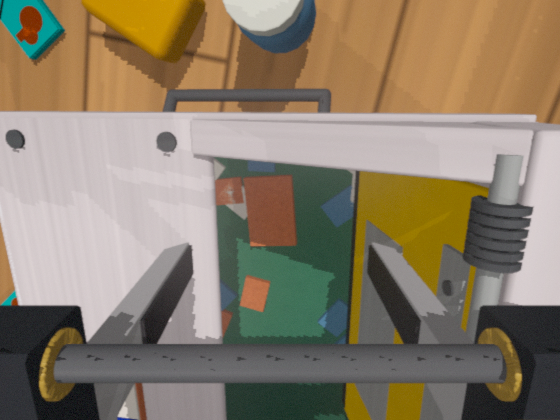

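Request:
jog_arm(series=[[-0.0027, -0.0085, 0, 0, 0, 4, 0.094], [-0.007, -0.021, 0, 0, 0, 9, 0.094], [-0.0105, -0.037, 0, 0, 0, 9, 0.094], [-0.016, -0.053, 0, 0, 0, 9, 0.094], [-0.035, -0.066, 0, 0, 0, 9, 0.094]])

```text
clock: 8.32
tool_pos: [0.5478, -0.1086, 0.1686]
tool_rot: [0.548, 0.446, 0.549, -0.447]
contact_force: [0.6, 0.5, 0.4]
width: 0.998
```

Run:
```python
from h import *
where()
```

```text
t 8.325 TCP [-25.2  47.8 168.6] Binner [-72.2  47.7 168.7] Aouter [ 34.2  47.9 168.5] F [0.6 0.5 0.4]
```

Force is back to zero and the tool is clear. I'll go straight up.

Request:
jog_arm(series=[[-0.04, 0, 0, 0, 0, 0, 0.094], [-0.09, 0, 0, 0, 0, 0, 0.094], [-0.14, 0, 0, 0, 0, 0, 0.094], [-0.16, 0, 0, 0, 0, 0, 0.094], [-0.16, 0, 0, 0, 0, 0, 0.094]])

```text
clock: 8.95
tool_pos: [0.5495, -0.1084, 0.3301]
tool_rot: [0.549, 0.447, 0.548, -0.446]
contact_force: [0.3, -0.5, -0.8]
width: 1.005
```

Run:
```python
from h import *
where()
im,K,T=cam('wrist'); save('wrist10.png',im); print('good',ray(K,T,0,0,.138)); np.savez('w10.npz',im=im,K=K,T=T)
im,K,T=cam('side'); save('side10.png',cv2.resize(im[150:350,180:430],None,fx=3,fy=3,interpolation=cv2.INTER_CUBIC))
```

```text
t 8.95 TCP [-23.6  47.6 330.1] Binner [-70.6  47.5 330. ] Aouter [ 35.9  47.8 330.3] F [ 0.3 -0.5 -0.8]
good [0.2643384  0.00870876 0.138     ]
```

View pics/wrist10.png

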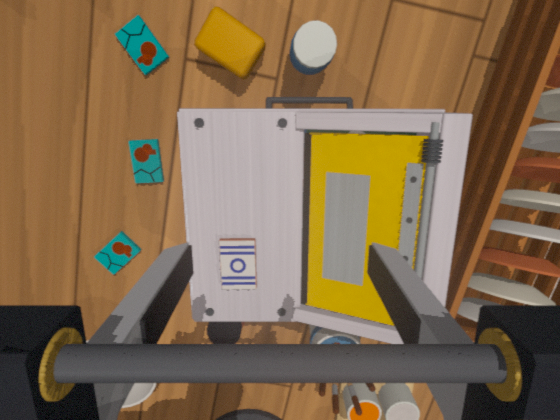

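View pics/side10.png

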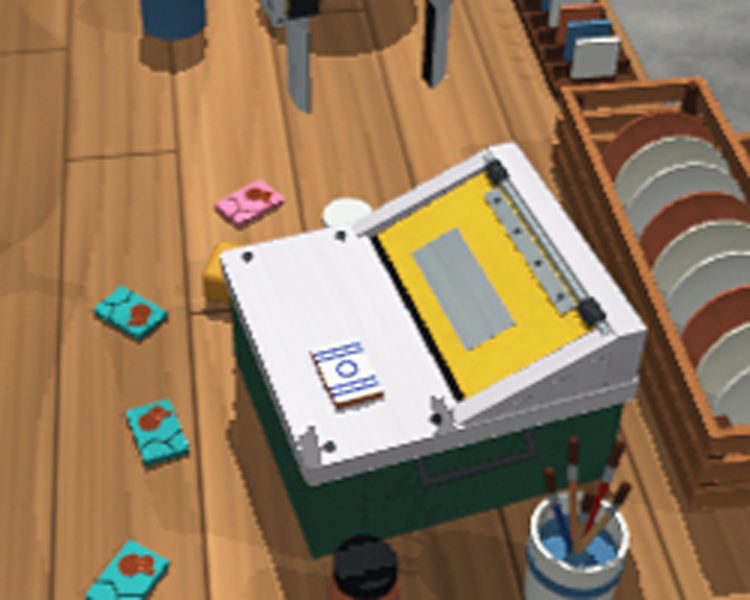

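The bad tile is gone from the landing and the flap is shut. The good tile sits where it was: its ring is at (347,369) in the enlarged side view, unchanged. I'm handing in.

Run:
```python
from h import *
d=np.load('w10.npz'); print('good ring',ray(d['K'],d['T'],238,265,.138).round(4),'before .5221 -.2052')
env.job_done(); print(env.get_obs()['clock'])
```

```text
good ring [ 0.5223 -0.2068  0.138 ] before .5221 -.2052
the job is handed in; nothing more can be done
the job is handed in; nothing more can be done
```

The spoiled tile is in the bin, the flap has shut itself, and I handed the job in at about 9 s on the robot's clock.

- **How it went:** The leading finger pushed the flap, and the trailing finger pushed the tile over the lip. I held the flap until the wrist camera showed the tile lying on the bin floor, then backed out and rose clear.
- **Order of the two pushes:** The open fingers span only about 106 mm, so the flap was not fully open before the tile moved. By about 8 mm of tile travel the flap was open roughly 0.15 rad. As the tile's front edge crossed the lip it was open roughly 0.6 rad. Both angles are worked out from the fingertip position, not measured.
- **Forces:** The highest contact force in the readings I took was about 7.5 N.
- **Last checks:**
  - The flap looked shut in both the wrist and side views.
  - The good tile measured (0.522, -0.207), against (0.522, -0.205) before, which is within measuring error.
  - The other things in those two views looked unmoved; I did not check the mug or the bowl closely.
  - The tool was about 200 mm above the landing, touching nothing.
- **Disagreement:** In the wrist views the lip looked about 2 to 3 mm further back than I had measured, and the landing measured 128 mm deep instead of 125 mm. I left extra clearance for this, and it had no visible effect.

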